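Start the loose thumb bolt of a lens clamp jig

TASK

The lens clamp jig has two thumb bolts: one is already tight down on the clamp bar (leave that one alone), the other stands high, its thread not yet caught. Turn the high bolt backward (counter-clockwise seen from above) until it drops as the thread ends pass each other, then turn it forward (clockwise) one full turn from the drop, give or take a quarter turn, so that it is started. Finish while still holding its knob in the gripper, not letting go, and do not disturb the things around the jig.

Things in the scene. Friction and masses are not known exactly. Their poses are not given: they have to be found in the camera images.
- jig: Fixed aluminium base plate, 110 x 210 x 16 mm (x, y, z), flat on the bench; origin at the centre of its underside. Two round steel bosses (36 mm diameter, tops 56 mm above the bench) stand on it 65 mm either side of its centre along its y axis, with an upright thumb bolt in each. Which bolt is in which boss varies.
- bar_mid (a point): Middle of the top of the flat steel clamp bar (26 mm wide, 164 mm long along the jig's y axis, top 61 mm above the bench) over a clear lens. The bolts pass through its ends. A tight bolt's knob sits on the bar, its top face 87.5 mm above the bench; the bolt not yet started has its top face 107 to 110 mm above the bench, carried only by its thread end.
- bolt_a_top (a point): Centre of the top face of thumb bolt A's knob, on the bolt's vertical axis. Both bolts look alike: knurled aluminium knob, 40 mm diameter, 26 mm tall, a small dark bar on top pointing along this point's x axis. Right-hand thread, 7 mm a turn, 2 mm axial play. A bolt cannot be lifted out (captive, 3 mm at most).
- bolt_b_top (a point): Centre of the top face of thumb bolt B's knob; same as bolt A. Of the two, the high one is to be started. Turned backward it climbs 1.1 mm a rad, then falls about 7 mm at the drop, 0.5 to 2.2 rad back from its start, by its own weight (0.2 kg): a tight grip holds it up until the grip opens or gives way downward. Then a turn forward lowers it 7 mm, to about 96 mm.
- bolt_a (a joint): Turning angle of bolt A in its boss, rad: grows when turned forward (clockwise from above), falls when turned backward. Use differences to tell how far it was turned; the drop has to be found. An unstarted bolt turns easily (0.02 N m), a tight one is stiff (1.5 N m).
- bolt_b (a joint): Turning angle of bolt B in its boss, rad, same sense. A tight bolt is stiff (1.5 N m).
- tray: Loose open wooden lens tray, 130 x 190 x 45 mm; origin at the centre of its underside. To be left alone.
- dropper: Loose white bottle, 38 mm diameter, 85 mm tall; origin at the centre of its underside. To be left alone.
- cup: Loose white cup, 66 mm diameter, 75 mm tall; origin at the centre of its underside. To be left alone.
Things that resemble listed ones, but are neither listed nor needed, are in the scene too. What is shaped like the jig but red or yellow is not meant.

How it is judged:
On the way:
1. the high bolt has been turned backward and has dropped past the thread ends (value of joint bolt_a below 1 rad and z of bolt_a_top in the frame of jig below 0.1055 m), for 0.1 s.
At the end, for the whole second after the job is handed in: The high bolt has dropped and then been turned one turn forward from the drop (within 0.28 turn), top face 91.5 to 100.5 mm above the bench; it is still, fingers press on its knob with over 2 N; the tight bolt has not been turned over 0.3 rad (value of joint bolt_a between 4.53 and 8.03 rad and z of bolt_a_top in the frame of jig between 0.0915 and 0.1005 m and contact force between the fingers and bolt_a above 2 N and angular speed of bolt_a below 0.1 rad/s and value of joint bolt_b above -0.3 rad); the arm keeps its last pose, push and grip.
It fails at once if the tight bolt is loosened (more than 0.3 rad) (value of joint bolt_b below -0.3 rad).
It fails at once if a thing beside the jig is moved by more than 30 mm (distance of any of tray, dropper, cup from where it was at the start of the episode above 0.03 m).
It also fails if it takes over 66 s, if anything falls off the work surface, if the arm or the gripper's body presses on something with over 40 N, if the wrist force passes 120 N, or if a joint passes its speed limit or range.

ROBOT

A 6-joint arm with a two-finger parallel gripper is mounted at the origin on the work surface. World frame = base frame: x ahead of the robot, y to its left, z up, the work surface at z = 0. Lengths are in m, angles in rad, forces in N, time in s.
With the tool pointing down it reaches from about 0.375 to 0.9 m from the base axis. Payload 3.1 kg.
Tool frame: the origin (TCP) lies at the very end of the fingers, on their centre line; the grasp point (between the pads) lies 19 mm behind it; x points along the fingers, y is the direction in which the jaws open and shut, and the axes are right-handed (so a half turn about x gives the same grasp; the last joint's range is limited). The gripper opens to 85 mm and grips with 20 to 120 N. Pads are 22 mm wide; open, the fingers measure 114 mm over their backs; the gripper's body (76 mm by 85 mm) begins 54 mm behind the grasp point. The pads swing forward as they close: fully open they stand 13 mm farther back than shut.
Start: joints at [1.109, 0.527, 1.433, -0, 1.181, -0.178], TCP at [0.175, 0.6, 0.231] pointing down, gripper open.
Joint ranges: [-3.08, 3.08], [-0.75, 2.2], [0.22, 2.44], [-1.43, 4.57], [0, 2.65], [-2.85, 2.85]. Speed limits (rad/s): [2.79, 2.79, 3.14, 3.14, 3.14, 3.14].

INTERFACE

Orientations are given as a unit quaternion [x, y, z, w].
In Python, from station import sense, snapshot, camera_model, sign_off gives the robot as it stands.
- The arm moves only by the tool step_arm, never from a script. Its argument "increments" is one flat list of numbers, 5 for each row, row after row: the shift along the tool's x, y, z in units of 60 mm (1.0 is 60 mm), then the turn about the tool's x in units of 5 degrees (1.0 is 5 degrees), then the closure, from 0 (fully open) to 1 (shut). A call has exactly 5 rows; each row is the pose to reach, as a shift and turn from the pose measured when the call began, along the tool's axes at that moment; what a row does not reach only later rows make up. A row lasts 1/8 s, in which the tool goes at most 62.5 mm and 10.7 degrees, less where a joint would pass 70% of its speed; a pose out of reach is approached as far as the arm can. A call with a gripper value outside its range is refused whole. The fingers move at their own pace and stop on an object; "grip_force" is the grip in N (left out, the last holds). Time passes only in rows, so rows that repeat a pose let the fingers close, or fill a call up. It gives the time, the measured TCP pose, the force and the opening at its end, in the units of the state.
- sense(): the state, without advancing time (a new reading comes with each control period).
- snapshot(name): name is "scene" or "top"; returns the picture (480x640x3 uint8, blue, green, red); there is no depth.
- camera_model(name): a dict with "vertical_fov" (degrees; the focal length in pixels is half the picture's height over the tangent of half this angle, whatever the lens; pixels are square), "cx", "cy" (the principal point, pixels), "D" ([k1, k2, p1, p2, k3] as OpenCV has them; the pictures are not rectified), "R" (3x3) and "t" (3): a world point X has camera coordinates R X + t. Camera axes: x right, y down, z forward; pixel columns grow to the right and rows downward; lengths in m; the calibration is good to about 2 mm. A picture is of the moment at which its call begins. camera_model takes no time and is no camera call.
- sign_off(): hands the job in, once; it reports no verdict.
The state is a dict: "t": time; "q": joint angles; "qd": joint speeds; "tau": joint torques, N m; "tcp_pos": TCP position; "tool_rot": TCP orientation; "force": force on the tool from outside, world axes, zero at the start; "ft_torque": the same for the moment, N m; "finger_gap": opening from 0.0 (shut) to 1.0 (fully open).
Only numpy, scipy, OpenCV 4.12 (cv2) and the standard library are available. Lean on these libraries where they do the work, as an engineer would, in place of code of your own. Each camera call takes 0.05 s, during which the arm holds its last target. There are 200 camera calls.

## Working session

There is one attempt and no reset: what is moved stays moved. The work goes in short steps, Python scripts to look and compute and a tool call to move; the robot and the scene stay as the last step left them, time stands still between calls to the robot, and variables do not carry over. Pictures are saved under pics/ and viewed, about 8 in all and at most 12, crops included, and the job is handed in when it is done.

Besides the shell and the picture viewer there is one more tool, called after "Call:" as name(argument=value, ...) on one line, values as JSON. step_arm: Moves the arm, as the interface text tells. Its arguments: {"type":"object","properties":{"increments":{"type":"array","items":{"type":"number"}},"grip_force":{"type":"number"}},"required":["increments"]}

```bash
mkdir -p pics
cat > h.py <<'E'
import numpy as np, cv2
from station import sense, snapshot, camera_model
def K(c):
    m=camera_model(c); f=240/np.tan(np.radians(m["vertical_fov"]/2))
    return np.array([[f,0,m["cx"]],[0,f,m["cy"]],[0,0,1]]),np.array(m["D"],float),np.array(m["R"]),np.array(m["t"])
def at_z(c,uv,z):
    k,D,R,t=K(c); p=cv2.undistortPoints(np.array([[uv]],float),k,D)[0,0]
    d=R.T@np.array([p[0],p[1],1]); o=-R.T@t
    return o+d*(z-o[2])/d[2]
def proj(c,X):
    k,D,R,t=K(c); return cv2.projectPoints(np.array([X],float),cv2.Rodrigues(R)[0],t,k,D)[0].ravel()
E
python3 - <<'E'
from h import *
for c in("scene","top"):
    cv2.imwrite(f"pics/{c}0.png",snapshot(c)); k,D,R,t=K(c); print(c,k[0,0],-R.T@t,D,R.round(2).tolist())
s=sense();print(s)
E
```

```text
scene 621.7125983204763 [1.00021827 0.55030854 1.33568655] [0.03777848 0.         0.         0.         0.        ] [[-0.79, 0.61, -0.01], [0.52, 0.67, -0.53], [-0.32, -0.43, -0.85]]
top 455.7188504570077 [ 0.42528816 -0.07826365  1.18457928] [-0.09326489  0.          0.          0.          0.        ] [[0.01, -1.0, -0.01], [-0.99, -0.01, -0.11], [0.11, 0.01, -0.99]]
{'t': 0.1, 'q': array([ 1.10848068e+00,  5.28383881e-01,  1.43380153e+00,  7.16022592e-06,
        1.18137578e+00, -1.78474239e-01]), 'qd': array([-2.30693062e-04, -1.76200539e-03, -2.94063721e-03, -3.76833209e-04,
        6.11965611e-06, -3.36187548e-03]), 'tau': array([-1.81266869e-04, -4.43306458e+01, -1.78586268e+01, -2.55656805e-04,
        3.95504685e-03,  1.57379952e-05]), 'tcp_pos': array([0.1746879 , 0.59941343, 0.2304162 ]), 'tool_rot': array([ 0.09935764,  0.70021857, -0.10067729,  0.69977574]), 'force': array([ 0.18431123, -0.05687279, -0.43311297]), 'ft_torque': array([-0.00796129, -0.06967333, -0.00162885]), 'finger_gap': 0.9987448517796053}
```

View pics/scene0.png

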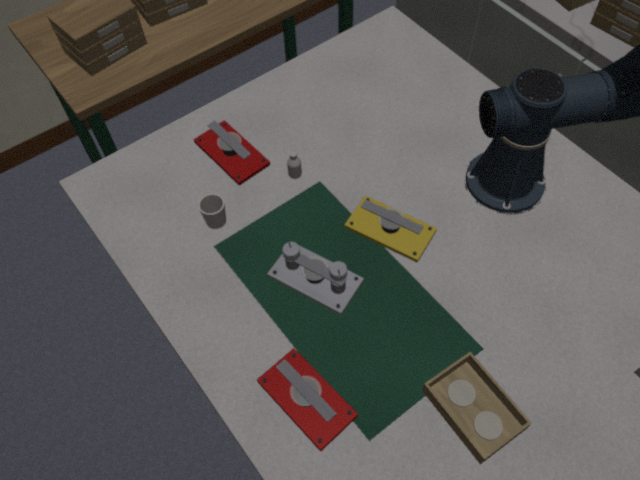

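View pics/top0.png

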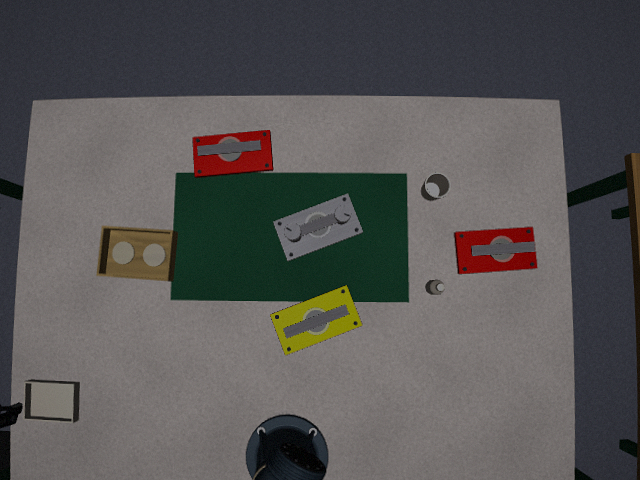

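The only grey aluminium jig is at top (318,227) and scene (316,277). The red ones at top (232,152) and (497,250) and the yellow one at (316,320) are decoys without bolts. I'll confirm with enlarged crops, side by side.

Run:
```python
from h import *
a=cv2.imread("pics/scene0.png")[225:325,260:370]; b=cv2.imread("pics/top0.png")[185:270,265:370]
f=lambda i:cv2.resize(i,None,fx=7,fy=7,interpolation=cv2.INTER_CUBIC)
A=cv2.resize(a,None,fx=5,fy=5,interpolation=cv2.INTER_CUBIC); cv2.imwrite("pics/cs.png",A)
cv2.imwrite("pics/ct.png",f(b))
```

```text
(no output)
```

View pics/cs.png

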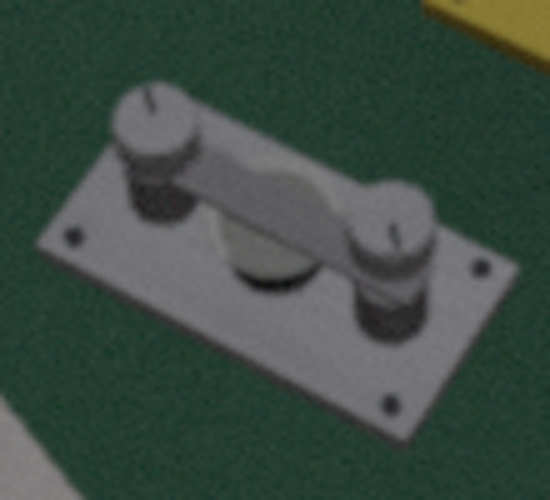

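View pics/ct.png

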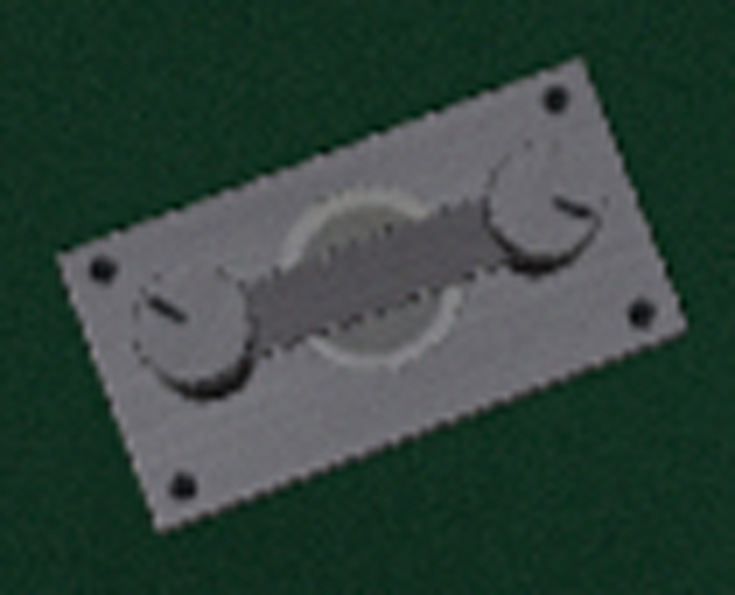

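Run:
```python
from h import *
T=lambda p:(p[0]/7+265,p[1]/7+185); S=lambda p:(p[0]/5+260,p[1]/5+225)
ct=np.array([at_z("top",T(p),.016) for p in[(60,257),(580,60),(686,325),(158,530)]])
cs=np.array([at_z("scene",S(p),.016) for p in[(37,243),(405,440),(520,266),(155,70)]])
c=ct.mean(0);print("jig",c,cs[:3].round(3).tolist(),ct.round(3).tolist())
print([np.linalg.norm(ct[i]-ct[(i+1)%4]) for i in range(4)])
d=(ct[0]-ct[1])+(ct[3]-ct[2]);d/=np.linalg.norm(d);print("ydir",d,np.degrees(np.arctan2(d[1],d[0]))-90)
for n,s,tp,sp in(("L",1,(193,325),(390,222)),("R",-1,(543,207),(155,120))):
    ax=c+d*.065*s; print(n,ax)
    for z in(.0875,.1085):
        print(z,at_z("top",T(tp),z).round(4),at_z("scene",S(sp),z).round(4))
        for cc,F in(("top",lambda u:((u-[265,185])*7)),("scene",lambda u:(u-[260,225])*5)):
            print("  pred",cc,F(proj(cc,[ax[0],ax[1],z])))
```

```text
jig [ 0.5805665  -0.07617945  0.016     ] [[0.67, -0.153, 0.016], [0.594, 0.042, 0.016], [0.492, 0.003, 0.016]] [[0.593, 0.039, 0.016], [0.668, -0.153, 0.016], [0.569, -0.192, 0.016], [0.492, 0.002, 0.016]]
[np.float64(0.20689868935766326), np.float64(0.10664119379972163), np.float64(0.2085843927748409), np.float64(0.10776876298160236)]
ydir [-0.3667239   0.93032982  0.        ] 21.513713204734145
L [ 0.55672944 -0.01570801  0.016     ]
0.0875 [ 0.5591 -0.0145  0.0875] [ 0.5524 -0.0231  0.0875]
  pred top [196.41763233 331.89385733]
  pred scene [392.49718509 237.79587487]
0.1085 [ 0.5566 -0.0157  0.1085] [ 0.56   -0.0134  0.1085]
  pred top [192.99635143 324.5272307 ]
  pred scene [392.48421338 214.84920508]
R [ 0.60440355 -0.13665088  0.016     ]
0.0875 [ 0.6013 -0.1358  0.0875] [ 0.6057 -0.1359  0.0875]
  pred top [545.53575149 198.10197048]
  pred scene [156.26216716 117.59692757]
0.1085 [ 0.5979 -0.1347  0.1085] [ 0.6123 -0.1244  0.1085]
  pred top [548.8065297  188.20611745]
  pred scene [153.37117973  93.76744268]
```

Triangulation agrees on both bolts. The left bolt (top crop (193,325), scene crop (390,222)) is the high one: its axis is at about (0.557,-0.015) and its top at about 0.108. The right bolt (top crop (543,207), scene crop (155,120)) fits 0.0875, so it is the tight one.

```bash
cat >> h.py <<'E'
from scipy.spatial.transform import Rotation as Ro
def go(X):
    s=sense(); R=Ro.from_quat(s["tool_rot"]).as_matrix()
    d=np.array(X)-s["tcp_pos"]
    print("t",s["t"],"tcp",s["tcp_pos"].round(4),"q",s["q"].round(3),"F",s["force"].round(2),"M",s["ft_torque"].round(3),"gap",round(s["finger_gap"],3))
    print("tool units",(R.T@d/.06).round(3)); print("axes x,y,z",R.T.round(3).tolist(),"yaw of y-axis",np.degrees(np.arctan2(R[1,1],R[0,1])).round(2))
E
python3 -c "
from h import *
go([.557,-.015,.21])"
```

```text
t 0.1 tcp [0.1747 0.5994 0.2304] q [ 1.108  0.528  1.434  0.     1.181 -0.178] F [ 0.18 -0.06 -0.43] M [-0.008 -0.07  -0.002] gap 0.999
tool units [ 0.353 -8.045  8.985]
axes x,y,z [[-0.001, -0.002, -1.0], [0.28, 0.96, -0.002], [0.96, -0.28, -0.0]] yaw of y-axis 73.74
```

Call:
step_arm(increments=[0,-0.65,0.73,0,0,0,-1.3,1.46,0,0,0,-1.95,2.19,0,0,0,-2.6,2.92,0,0,0,-3.3,3.7,0,0])

```text
t: 0.72
tcp_pos: [0.3328, 0.3459, 0.2306]
tool_rot: [0.099, 0.7, -0.1, 0.7]
force: [1.5, 0.6, -1.0]
finger_gap: 0.998
```

```bash
python3 -c "
from h import *
go([.557,-.015,.18])"
```

```text
t 0.725 tcp [0.3328 0.3459 0.2306] q [ 5.720e-01  3.350e-01  1.786e+00 -1.000e-03  1.022e+00 -7.150e-01] F [ 1.46  0.61 -1.01] M [ 0.011 -0.078  0.004] gap 0.998
tool units [ 0.851 -4.731  5.268]
axes x,y,z [[-0.001, -0.002, -1.0], [0.279, 0.96, -0.002], [0.96, -0.279, -0.0]] yaw of y-axis 73.78
```

Call:
step_arm(increments=[0,-0.65,0.73,2,0,0,-1.3,1.46,4,0,0,-1.95,2.19,6,0,0,-2.6,2.92,8,0,0,-3.3,3.7,10,0])

```text
t: 1.35
tcp_pos: [0.491, 0.0925, 0.2307]
tool_rot: [0.387, 0.591, -0.389, 0.591]
force: [-0.1, 0.1, 0.4]
finger_gap: 1.0
```

```bash
python3 -c "
from h import *
go([.557,-.015,.16])"
```

```text
t 1.35 tcp [0.491  0.0925 0.2307] q [-0.037  0.361  1.741 -0.002  1.04  -0.445] F [-0.14  0.1   0.38] M [ 0.021 -0.05  -0.007] gap 1.0
tool units [1.18  0.298 2.081]
axes x,y,z [[-0.001, -0.001, -1.0], [0.917, 0.398, -0.002], [0.398, -0.917, 0.001]] yaw of y-axis 23.46
```

Call:
step_arm(increments=[0.2,0.1,0.7,2,0,0.4,0.2,1.4,4,0,0.6,0.3,2.08,6,0,0.9,0.3,2.08,8,0,1.0,0.3,2.08,8,0])

```text
t: 1.98
tcp_pos: [0.5561, -0.0152, 0.1693]
tool_rot: [-0.565, -0.424, 0.568, -0.422]
force: [-0.1, 0.0, 0.3]
finger_gap: 1.003
```

```bash
python3 -c "
from h import *
go([.557,-.015,.0815])
i=snapshot('scene')[225:325,260:370]; j=snapshot('top')[185:270,265:370]
f=lambda i:cv2.resize(i,(385,350),interpolation=cv2.INTER_CUBIC)
cv2.imwrite('pics/a1.png',np.hstack([f(i),f(j)]))"
```

```text
t 1.975 tcp [ 0.5561 -0.0152  0.1693] q [-0.227  0.519  1.665 -0.002  0.962  0.062] F [-0.14  0.01  0.31] M [-0.031  0.038  0.026] gap 1.003
tool units [ 1.463  0.02  -0.01 ]
axes x,y,z [[-0.005, -0.001, -1.0], [0.959, -0.284, -0.004], [-0.284, -0.959, 0.002]] yaw of y-axis -16.49
```

View pics/a1.png

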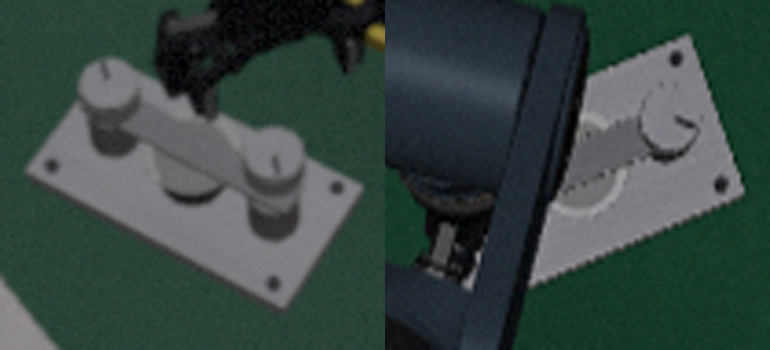

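The scene view shows the fingers open above the high knob (crop (272,145)), with nothing in the way. I'll go down next.

Call:
step_arm(increments=[0.5,0.01,0,0,0,1.0,0.01,0,0,0,1.46,0.02,0,0,0,1.46,0.02,0,0,0,1.46,0.02,0,0,0.3], grip_force=30)

```text
t: 2.7
tcp_pos: [0.5577, -0.0146, 0.0836]
tool_rot: [-0.565, -0.424, 0.567, -0.424]
force: [-0.3, 0.7, 0.0]
finger_gap: 0.816
```

Call:
step_arm(increments=[0,0,0,0,0.5,0,0,0,0,0.7,0,0,0,0,0.7,0,0,0,0,0.7,0,0,0,0,0.7])

```text
t: 3.32
tcp_pos: [0.5587, -0.0147, 0.0848]
tool_rot: [-0.566, -0.424, 0.566, -0.425]
force: [0.0, 1.0, 5.7]
finger_gap: 0.461
```

```bash
python3 -c "
from h import *
go([.557,-.015,.0815])"
```

```text
t 3.325 tcp [ 0.5587 -0.0147  0.0848] q [-0.226  0.651  1.719 -0.002  0.77   0.06 ] F [0.02 1.05 5.72] M [0.166 0.032 0.007] gap 0.461
tool units [ 0.054 -0.027  0.013]
axes x,y,z [[0.001, -0.002, -1.0], [0.96, -0.28, 0.001], [-0.28, -0.96, 0.001]] yaw of y-axis -16.28
```

Call:
step_arm(increments=[0,0,0,-2,0.7,-0.005,0,0,-4,0.7,-0.01,0,0,-6,0.7,-0.01,0,0,-8,0.7,-0.016,0,0,-10,0.7])

```text
t: 3.95
tcp_pos: [0.5599, -0.0145, 0.0861]
tool_rot: [0.332, 0.623, -0.332, 0.626]
force: [2.2, 2.2, -0.6]
finger_gap: 0.452
```

```bash
python3 -c "
from h import *
go([.557,-.015,.0815])"
```

```text
t 3.95 tcp [ 0.5599 -0.0145  0.0861] q [-0.225  0.649  1.718 -0.     0.77  -0.818] F [ 2.19  2.24 -0.6 ] M [ 0.338 -0.399 -0.095] gap 0.452
tool units [ 0.076 -0.045 -0.021]
axes x,y,z [[0.004, -0.001, -1.0], [0.829, 0.559, 0.002], [0.559, -0.829, 0.003]] yaw of y-axis 33.99
```

Call:
step_arm(increments=[0,0,0,-2,0.7,-0.005,0,0,-4,0.7,-0.01,0,0,-6,0.7,-0.01,0,0,-8,0.7,-0.01,0,0,-8,0.7])

```text
t: 4.58
tcp_pos: [0.5604, -0.0139, 0.0869]
tool_rot: [0.099, 0.698, -0.099, 0.702]
force: [2.1, 3.8, 1.3]
finger_gap: 0.453
```

```bash
python3 -c "
from h import *
go([.557,-.015,.0815])"
```

```text
t 4.575 tcp [ 0.5604 -0.0139  0.0869] q [-2.250e-01  6.480e-01  1.717e+00  1.000e-03  7.710e-01 -1.515e+00] F [2.1  3.8  1.31] M [ 0.636 -0.223  0.083] gap 0.453
tool units [ 0.09  -0.034 -0.05 ]
axes x,y,z [[0.005, -0.0, -1.0], [0.278, 0.961, 0.001], [0.961, -0.278, 0.005]] yaw of y-axis 73.86
```

Call:
step_arm(increments=[0,0,0,0,0,0,0,0,0,0,0,0,0,0,0,-0.7,0,0,0,0,-1.4,0,0,0,0])

```text
t: 5.2
tcp_pos: [0.5594, -0.014, 0.1712]
tool_rot: [0.1, 0.699, -0.099, 0.701]
force: [-0.1, -0.8, -0.3]
finger_gap: 1.001
```

```bash
cat > cmp.py <<'E'
from h import *; import sys
go([.559,-.015,.0815])
g=lambda i:cv2.cvtColor(i,cv2.COLOR_BGR2GRAY)
a=cv2.imread("pics/scene0.png"); b=np.mean([snapshot("scene") for _ in range(3)],0).astype(np.uint8)
f=lambda i:cv2.resize(i[250:310,315:365],(400,480),interpolation=cv2.INTER_CUBIC)
cv2.imwrite(sys.argv[1],np.hstack([f(a),f(b)]))
for z in(.1085,.106,.103,.0995,.096): print(z,(proj("scene",[.5585,-.0147,z])-[315,250])*8)
E
python3 cmp.py pics/b1.png
```

```text
t 5.2 tcp [ 0.5594 -0.014   0.1712] q [-2.250e-01  5.180e-01  1.660e+00  1.000e-03  9.610e-01 -1.514e+00] F [-0.07 -0.79 -0.31] M [-0.033 -0.05  -0.011] gap 1.001
tool units [ 1.495 -0.019 -0.006]
axes x,y,z [[0.003, 0.0, -1.0], [0.279, 0.96, 0.001], [0.96, -0.279, 0.003]] yaw of y-axis 73.81
0.1085 [185.27412251 149.45845235]
0.106 [185.28061995 153.87183347]
0.103 [185.28839781 159.15063634]
0.0995 [185.29744579 165.28557768]
0.096 [185.30646567 171.39518917]
```

View pics/b1.png

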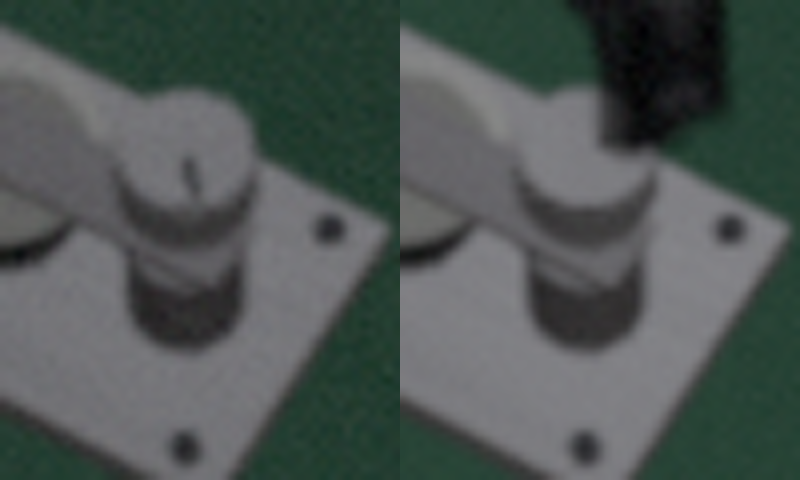

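The dark rim under the knob stays at y≈247 in both crops, where a drop would have shifted it about 10 px down. So it has not dropped yet, and I'll turn back further.

Call:
step_arm(increments=[0.7,0,0,0,0,1.4,0,0,0,0,1.42,0,0,0,0.3,1.42,0,0,0,0.7,1.42,0,0,0,0.7], grip_force=30)

```text
t: 5.98
tcp_pos: [0.5633, -0.0146, 0.0894]
tool_rot: [0.099, 0.696, -0.1, 0.705]
force: [0.9, -0.2, 0.3]
finger_gap: 0.453
```

Call:
step_arm(increments=[0,0,0,0,0.7,0,0,0,-1,0.7,-0.005,0,0,-3,0.7,-0.005,0,0,-4,0.7,-0.005,0,0,-4,0.7])

```text
t: 6.6
tcp_pos: [0.5634, -0.0132, 0.0903]
tool_rot: [-0.023, 0.702, 0.023, 0.712]
force: [1.1, 5.8, -3.0]
finger_gap: 0.454
```

```bash
python3 -c "
from h import *
go([.559,-.015,.0815])"
```

```text
t 6.6 tcp [ 0.5634 -0.0132  0.0903] q [-0.223  0.643  1.714  0.004  0.771 -1.863] F [ 1.11  5.81 -3.01] M [ 0.979 -0.124  0.035] gap 0.454
tool units [ 0.145 -0.025 -0.078]
axes x,y,z [[0.014, 0.0, -1.0], [-0.065, 0.998, -0.001], [0.998, 0.065, 0.014]] yaw of y-axis 93.74
```

Call:
step_arm(increments=[0,0,0,-2,0.7,0,0,0,-4,0.7,0,0,0,-5,0.7,0,0,0,-5,0.7,0,0,0,-5,0.7])

```text
t: 7.22
tcp_pos: [0.5629, -0.0114, 0.0906]
tool_rot: [-0.175, 0.68, 0.175, 0.69]
force: [0.2, 6.4, -2.0]
finger_gap: 0.456
```

```bash
python3 -c "
from h import *
go([.559,-.015,.0815])"
```

```text
t 7.225 tcp [ 0.5629 -0.0114  0.0906] q [-0.222  0.642  1.715  0.008  0.772 -2.298] F [ 0.19  6.37 -2.02] M [1.13  0.072 0.028] gap 0.456
tool units [ 0.151 -0.02  -0.088]
axes x,y,z [[0.013, 0.003, -1.0], [-0.479, 0.878, -0.004], [0.878, 0.479, 0.013]] yaw of y-axis 118.62
```

Call:
step_arm(increments=[0,0,0,0,0,0,0,0,0,0,0,0,0,0,0,-0.7,0,0,0,0,-1.7,0,0,0,0])

```text
t: 7.85
tcp_pos: [0.5604, -0.0119, 0.1921]
tool_rot: [-0.174, 0.682, 0.175, 0.688]
force: [0.9, -0.1, 0.9]
finger_gap: 0.999
```

```bash
python3 cmp.py pics/b2.png
```

```text
t 7.85 tcp [ 0.5604 -0.0119  0.1921] q [-0.223  0.488  1.643  0.006  1.003 -2.297] F [ 0.92 -0.15  0.92] M [-0.023 -0.015  0.043] gap 0.999
tool units [ 1.843 -0.032 -0.062]
axes x,y,z [[0.009, 0.003, -1.0], [-0.479, 0.878, -0.001], [0.878, 0.478, 0.009]] yaw of y-axis 118.59
0.1085 [185.27412251 149.45845235]
0.106 [185.28061995 153.87183347]
0.103 [185.28839781 159.15063634]
0.0995 [185.29744579 165.28557768]
0.096 [185.30646567 171.39518917]
```

View pics/b2.png

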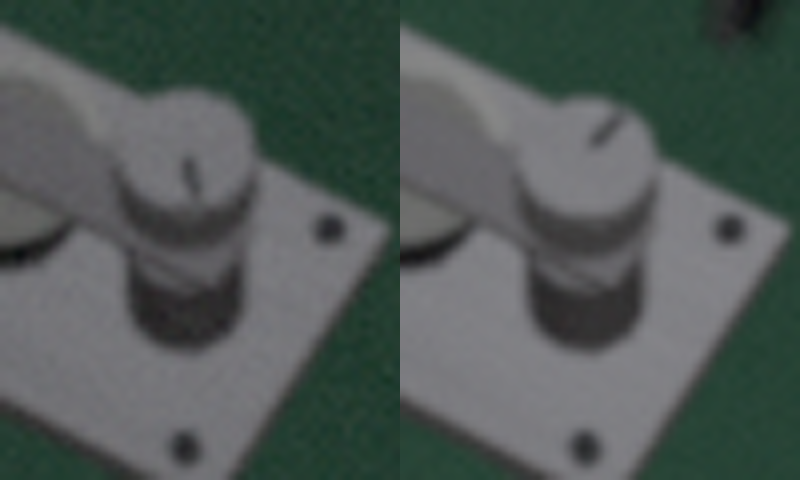

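The knob is lower: its rim went from y≈247 to 256 and its top edge from 90 to 96. That is 4–5 mm below the start, as expected for a 7 mm drop after a 2.4 mm climb. The bar turned about 2.36 rad counter-clockwise, which matches the wrist, so there was no slip. The drop lies between 1.58 and 2.2 rad back, so the bolt is now about 0.45 rad past it and needs about 6.7 rad (77 units) forward.

Call:
step_arm(increments=[0.9,-0.02,-0.04,0,0,1.8,-0.025,-0.06,0,0,1.9,-0.025,-0.06,0,0.3,1.92,-0.025,-0.06,0,0.3,1.92,-0.025,-0.06,0,0.3], grip_force=30)

```text
t: 8.62
tcp_pos: [0.5656, -0.0158, 0.0827]
tool_rot: [-0.177, 0.677, 0.172, 0.694]
force: [-0.1, -0.2, 1.1]
finger_gap: 0.703
```

Call:
step_arm(increments=[0,0,0,0,0.7,0,0,0,0,0.7,0,0,0,0,0.7,0,0,0,0,0.7,0,0,0,0,0.7])

```text
t: 9.25
tcp_pos: [0.563, -0.0117, 0.0847]
tool_rot: [-0.174, 0.678, 0.174, 0.693]
force: [-4.1, 11.8, 8.9]
finger_gap: 0.454
```

```bash
python3 -c "
from h import *
go([.559,-.015,.079])"
```

```text
t 9.25 tcp [ 0.563  -0.0117  0.0847] q [-0.225  0.65   1.724  0.015  0.749 -2.304] F [-4.08 11.81  8.95] M [ 2.061  0.776 -0.031] gap 0.454
tool units [ 0.093 -0.016 -0.088]
axes x,y,z [[0.021, 0.006, -1.0], [-0.477, 0.879, -0.005], [0.879, 0.477, 0.021]] yaw of y-axis 118.49
```

Call:
step_arm(increments=[0,0,0,0,0.3,0,-0.02,-0.09,0,0.3,0,-0.02,-0.09,0,0.3,0,-0.02,-0.09,0,0.3,0,-0.02,-0.09,0,0.3])

```text
t: 9.88
tcp_pos: [0.559, -0.0156, 0.0845]
tool_rot: [-0.174, 0.678, 0.174, 0.693]
force: [1.4, 0.1, -0.1]
finger_gap: 0.693
```

```bash
python3 -c "
from h import *
go([.559,-.015,.079])"
```

```text
t 9.875 tcp [ 0.559  -0.0156  0.0845] q [-0.233  0.647  1.734  0.016  0.742 -2.312] F [ 1.4   0.1  -0.12] M [0.023 0.01  0.02 ] gap 0.693
tool units [0.092 0.01  0.003]
axes x,y,z [[0.021, 0.006, -1.0], [-0.477, 0.879, -0.005], [0.879, 0.477, 0.021]] yaw of y-axis 118.46
```

Call:
step_arm(increments=[0,0,0,0,0.3,0,0,0,0,0.3,0,0,0,0,0.3,0,0,0,0,0.3,0,0,0,0,0.3])

```text
t: 10.5
tcp_pos: [0.559, -0.0156, 0.0845]
tool_rot: [-0.174, 0.678, 0.174, 0.693]
force: [0.5, -0.2, -0.4]
finger_gap: 0.701
```

```bash
python3 -c "
from h import *
go([.559,-.015,.079])"
```

```text
t 10.5 tcp [ 0.559  -0.0156  0.0845] q [-0.233  0.647  1.734  0.016  0.742 -2.312] F [ 0.46 -0.16 -0.4 ] M [-0.035  0.01   0.031] gap 0.701
tool units [0.092 0.009 0.002]
axes x,y,z [[0.021, 0.006, -1.0], [-0.477, 0.879, -0.005], [0.879, 0.477, 0.021]] yaw of y-axis 118.47
```

Call:
step_arm(increments=[0.05,0.01,0,0,0.3,0.09,0.01,0,0,0.3,0.09,0.01,0,0,0.3,0.09,0.01,0,0,0.3,0.09,0.01,0,0,0.3])

```text
t: 11.12
tcp_pos: [0.5589, -0.0151, 0.0792]
tool_rot: [-0.174, 0.678, 0.174, 0.693]
force: [-0.0, -0.5, 0.5]
finger_gap: 0.697
```

```bash
python3 -c "
from h import *
go([.559,-.015,.079])
i=snapshot('scene')[185:325,260:410]
cv2.imwrite('pics/c1.png',cv2.resize(i,None,fx=4,fy=4,interpolation=cv2.INTER_CUBIC))"
```

```text
t 11.125 tcp [ 0.5589 -0.0151  0.0792] q [-0.232  0.656  1.737  0.016  0.73  -2.312] F [-0.03 -0.53  0.48] M [ 0.033 -0.028  0.021] gap 0.697
tool units [0.003 0.001 0.001]
axes x,y,z [[0.021, 0.006, -1.0], [-0.477, 0.879, -0.005], [0.879, 0.477, 0.021]] yaw of y-axis 118.46
```

View pics/c1.png

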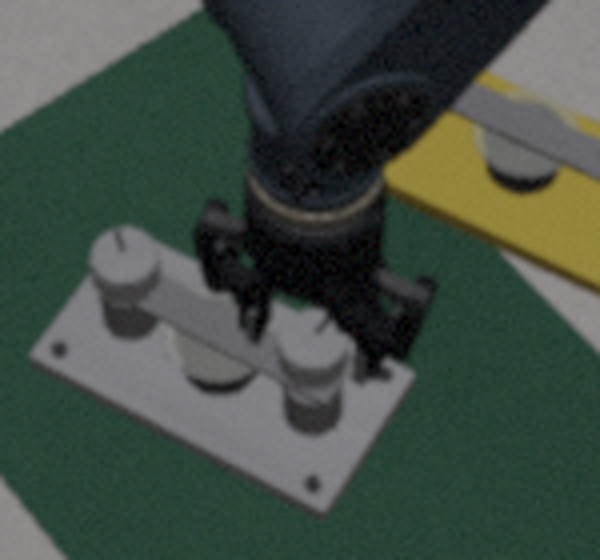

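The fingers at (255,320) and (375,365) straddle the high knob at (312,340), and free positioning is exact. I'll close now and turn forward.

Call:
step_arm(increments=[0,0,0,0,0.7,0,0,0,0,0.7,0,0,0,0,0.7,0,0,0,0,0.7,0,0,0,0,0.7])

```text
t: 11.8
tcp_pos: [0.5582, -0.0141, 0.0794]
tool_rot: [-0.173, 0.678, 0.174, 0.693]
force: [-1.1, 5.5, 5.2]
finger_gap: 0.457
```

```bash
python3 -c "
from h import *
go([.559,-.015,.079])"
```

```text
t 11.8 tcp [ 0.5582 -0.0141  0.0794] q [-0.232  0.655  1.738  0.017  0.731 -2.312] F [-1.12  5.53  5.24] M [0.911 0.259 0.006] gap 0.457
tool units [ 0.007 -0.02   0.003]
axes x,y,z [[0.02, 0.007, -1.0], [-0.476, 0.879, -0.003], [0.879, 0.476, 0.021]] yaw of y-axis 118.44
```

Call:
step_arm(increments=[0.003,0,0,2,0.7,0.006,0,0,4,0.7,0.01,0,0,6,0.7,0.013,0,0,8,0.7,0.016,0,0,10,0.7])

```text
t: 12.42
tcp_pos: [0.5581, -0.0132, 0.0785]
tool_rot: [0.138, 0.688, -0.13, 0.701]
force: [0.4, 6.5, 2.6]
finger_gap: 0.455
```

```bash
python3 -c "
from h import *
go([.559,-.015,.079])"
```

```text
t 12.425 tcp [ 0.5581 -0.0132  0.0785] q [-0.231  0.656  1.738  0.018  0.73  -1.434] F [0.38 6.5  2.59] M [0.582 0.168 0.102] gap 0.455
tool units [-0.008 -0.022  0.026]
axes x,y,z [[0.02, 0.008, -1.0], [0.372, 0.928, 0.015], [0.928, -0.372, 0.015]] yaw of y-axis 68.16
```

Call:
step_arm(increments=[0.003,0,0,2,0.7,0.006,0,0,4,0.7,0.01,0,0,6,0.7,0.013,0,0,8,0.7,0.016,0,0,10,0.7])

```text
t: 13.05
tcp_pos: [0.5586, -0.0124, 0.0776]
tool_rot: [0.423, 0.567, -0.41, 0.576]
force: [2.0, 6.7, 0.0]
finger_gap: 0.455
```

Call:
step_arm(increments=[0.003,0,0,2,0.7,0.006,0,0,4,0.7,0.01,0,0,6,0.7,0.013,0,0,8,0.7,0.016,0,0,10,0.7])

```text
t: 13.68
tcp_pos: [0.5598, -0.0122, 0.0766]
tool_rot: [0.628, 0.339, -0.611, 0.341]
force: [3.1, 4.2, -0.9]
finger_gap: 0.458
```

```bash
python3 -c "
from h import *
go([.559,-.015,.076])"
```

```text
t 13.675 tcp [ 0.5598 -0.0122  0.0766] q [-0.229  0.66   1.737  0.021  0.724  0.323] F [ 3.1   4.17 -0.9 ] M [0.473 0.092 0.005] gap 0.458
tool units [0.01  0.014 0.046]
axes x,y,z [[0.023, 0.009, -1.0], [0.844, -0.537, 0.015], [-0.537, -0.844, -0.02]] yaw of y-axis -32.48
```

Call:
step_arm(increments=[0.003,0,0,2,0.7,0.006,0,0,4,0.7,0.01,0,0,6,0.7,0.013,0,0,8,0.7,0.016,0,0,10,0.7])

```text
t: 14.3
tcp_pos: [0.5607, -0.0132, 0.0757]
tool_rot: [0.714, 0.047, -0.697, 0.043]
force: [0.3, -0.8, 2.4]
finger_gap: 0.455
```

Call:
step_arm(increments=[0.003,0,0,2,0.7,0.006,0,0,4,0.7,0.01,0,0,6,0.7,0.013,0,0,8,0.7,0.016,0,0,10,0.7])

```text
t: 14.92
tcp_pos: [0.5602, -0.0143, 0.0746]
tool_rot: [0.665, -0.254, -0.651, -0.263]
force: [-2.3, -1.6, 3.8]
finger_gap: 0.457
```

```bash
python3 -c "
from h import *
go([.559,-.015,.0755])"
```

```text
t 14.925 tcp [ 0.5602 -0.0143  0.0746] q [-0.23   0.664  1.737  0.015  0.719  2.079] F [-2.28 -1.56  3.82] M [-0.434  0.606  0.04 ] gap 0.457
tool units [-0.015  0.023  0.007]
axes x,y,z [[0.023, 0.005, -1.0], [-0.681, -0.732, -0.019], [-0.732, 0.681, -0.014]] yaw of y-axis -132.94
```

Call:
step_arm(increments=[0,0,0,0,0.3,0,0,0,0,0.3,0,0,0,-2,0.3,0,0,0,-4,0.3,0,0,0,-6,0.3])

```text
t: 15.55
tcp_pos: [0.5605, -0.0144, 0.0746]
tool_rot: [0.711, -0.074, -0.695, -0.079]
force: [0.1, -0.7, 0.7]
finger_gap: 0.697
```

Call:
step_arm(increments=[0,0,0,-2,0.3,0,0,0,-4,0.3,0,0,0,-6,0.3,0,0,0,-8,0.3,0,0,0,-10,0.3])

```text
t: 16.18
tcp_pos: [0.5608, -0.0145, 0.0745]
tool_rot: [0.677, 0.229, -0.66, 0.231]
force: [0.2, 0.0, -0.5]
finger_gap: 0.697
```

Call:
step_arm(increments=[0,0,0,-2,0.3,0,0,0,-4,0.3,0,0,0,-6,0.3,0,0,0,-8,0.3,0,0,0,-10,0.3])

```text
t: 16.8
tcp_pos: [0.5611, -0.0146, 0.0745]
tool_rot: [0.514, 0.488, -0.5, 0.498]
force: [-0.7, 0.2, -0.4]
finger_gap: 0.698
```

Call:
step_arm(increments=[0,0,0,-2,0.3,0,0,0,-4,0.3,0,0,0,-6,0.3,0,0,0,-8,0.3,0,0,0,-10,0.3])

```text
t: 17.42
tcp_pos: [0.5614, -0.0147, 0.0744]
tool_rot: [0.253, 0.654, -0.244, 0.67]
force: [0.3, 0.0, -0.1]
finger_gap: 0.701
```

```bash
python3 -c "
from h import *
go([.5593,-.0137,.0735])"
```

```text
t 17.425 tcp [ 0.5614 -0.0147  0.0744] q [-0.23   0.665  1.736  0.014  0.717 -1.094] F [ 0.25  0.04 -0.06] M [0.019 0.052 0.001] gap 0.701
tool units [ 0.014 -0.011 -0.037]
axes x,y,z [[0.025, 0.004, -1.0], [0.658, 0.753, 0.02], [0.753, -0.658, 0.017]] yaw of y-axis 48.87
```

Call:
step_arm(increments=[0,-0.01,-0.03,0,0.3,0,-0.01,-0.037,0,0.3,0,-0.01,-0.037,0,0.3,0,-0.01,-0.037,0,0.3,0,-0.01,-0.037,0,0.3])

```text
t: 18.05
tcp_pos: [0.5593, -0.0137, 0.0743]
tool_rot: [0.253, 0.654, -0.244, 0.67]
force: [-1.2, 0.5, -0.4]
finger_gap: 0.7
```

```bash
python3 cmp.py pics/d1.png; python3 -c "
from h import *
c0=np.array([.559,-.0145])
# predicted bar tip (r=15mm) direction: measured initial bar in scene crop (198,195), b2 (618,118)->(218,118)
for n,p,z in(('start',(198,193),.1085),('drop',(219,118),.1045)):
    X=at_z('scene',(p[0]/8+315,p[1]/8+250),z)[:2]-c0; print(n,X,np.arctan2(X[1],X[0]))
    for k in ((0,-4.39) if n=='drop' else (0,2.36)):
        a=np.arctan2(X[1],X[0])+k; zz=z-(.0049 if k<-1 else 0)
        print(k,(proj('scene',[*(c0+.016*np.array([np.cos(a),np.sin(a)])),zz])-[315,250])*8)
"
```

```text
t 18.05 tcp [ 0.5593 -0.0137  0.0743] q [-0.229  0.663  1.742  0.014  0.713 -1.092] F [-1.18  0.5  -0.43] M [ 0.04   0.016 -0.02 ] gap 0.7
tool units [-0.119 -0.018  0.012]
axes x,y,z [[0.026, 0.004, -1.0], [0.658, 0.753, 0.02], [0.753, -0.658, 0.017]] yaw of y-axis 48.86
0.1085 [185.27412251 149.45845235]
0.106 [185.28061995 153.87183347]
0.103 [185.28839781 159.15063634]
0.0995 [185.29744579 165.28557768]
0.096 [185.30646567 171.39518917]
start [0.00548588 0.01329443] 1.179436682906297
0 [199.54743165 197.76855252]
2.36 [211.46262289 108.78998126]
drop [-0.01603451 -0.00430341] -2.879387437079437
0 [217.74916745 119.44066926]
-4.39 [131.57162037 151.28678164]
```

View pics/d1.png

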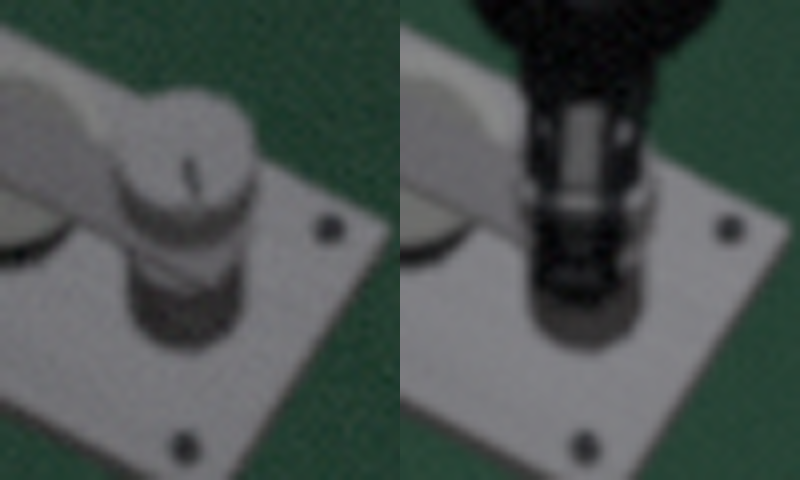

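A finger hides the knob from this yaw (crop (585,200)), so I'll check height and angle after the turn, with the gripper raised. I'll grip and turn forward 26 units.

Call:
step_arm(increments=[0.01,0,0,0,0.7,0.01,0,0,0,0.7,0.01,0,0,0,0.7,0.01,0,0,0,0.7,0.01,0,0,0,0.7])

```text
t: 18.82
tcp_pos: [0.5596, -0.0135, 0.0739]
tool_rot: [0.253, 0.654, -0.244, 0.67]
force: [1.0, 2.2, 2.1]
finger_gap: 0.452
```

Call:
step_arm(increments=[0.003,0,0,2,0.7,0.006,0,0,4,0.7,0.01,0,0,6,0.7,0.013,0,0,8,0.7,0.016,0,0,10,0.7])

```text
t: 19.45
tcp_pos: [0.5594, -0.0136, 0.073]
tool_rot: [0.514, 0.488, -0.499, 0.499]
force: [-0.3, 1.9, 2.3]
finger_gap: 0.457
```

Call:
step_arm(increments=[0.003,0,0,2,0.7,0.006,0,0,4,0.7,0.01,0,0,6,0.7,0.013,0,0,8,0.7,0.016,0,0,10,0.7])

```text
t: 20.08
tcp_pos: [0.5592, -0.0136, 0.072]
tool_rot: [0.677, 0.23, -0.659, 0.234]
force: [0.7, 2.7, -0.2]
finger_gap: 0.459
```

Call:
step_arm(increments=[0.003,0,0,2,0.7,0.006,0,0,4,0.7,0.01,0,0,6,0.7,0.01,0,0,6,0.7,0.01,0,0,6,0.7])

```text
t: 20.7
tcp_pos: [0.5592, -0.0136, 0.0714]
tool_rot: [0.714, 0.052, -0.696, 0.051]
force: [1.3, 1.9, 2.2]
finger_gap: 0.458
```

```bash
python3 -c "
from h import *
go([.5593,-.0137,.0715])"
```

```text
t 20.7 tcp [ 0.5592 -0.0136  0.0714] q [-0.229  0.668  1.743  0.014  0.707  1.185] F [1.33 1.93 2.24] M [0.161 0.103 0.045] gap 0.458
tool units [-0.002  0.002 -0.001]
axes x,y,z [[0.025, 0.003, -1.0], [0.146, -0.989, 0.0], [-0.989, -0.146, -0.025]] yaw of y-axis -81.59
```

Call:
step_arm(increments=[0,0,0,0,0,0,0,0,0,0,0,0,0,0,0,-0.9,0,0,0,0,-1.8,0,0,0,0])

```text
t: 21.32
tcp_pos: [0.5558, -0.014, 0.1796]
tool_rot: [0.713, 0.053, -0.697, 0.051]
force: [0.8, -0.9, -0.3]
finger_gap: 1.002
```

```bash
python3 cmp.py pics/d2.png
```

```text
t 21.325 tcp [ 0.5558 -0.014   0.1796] q [-0.231  0.495  1.676  0.011  0.95   1.187] F [ 0.85 -0.9  -0.29] M [-0.005 -0.016  0.035] gap 1.002
tool units [ 1.635  0.025 -0.013]
axes x,y,z [[0.022, 0.004, -1.0], [0.146, -0.989, -0.0], [-0.989, -0.146, -0.022]] yaw of y-axis -81.59
0.1085 [185.27412251 149.45845235]
0.106 [185.28061995 153.87183347]
0.103 [185.28839781 159.15063634]
0.0995 [185.29744579 165.28557768]
0.096 [185.30646567 171.39518917]
```

View pics/d2.png

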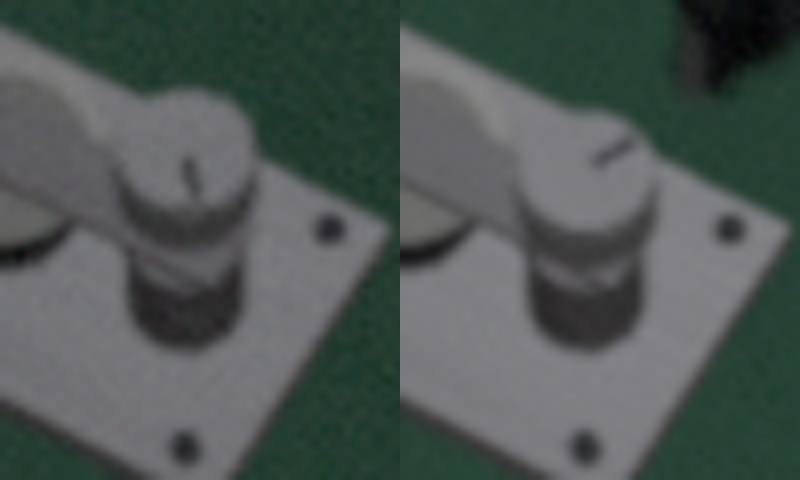

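After a full clockwise turn plus about 0.4 rad, the bar points to (632,140). The rim is at y≈268, against 247 at the start and 256 after the drop, so the top is at about 0.0965. Both match the target, so I'll regrip and hold.

Call:
step_arm(increments=[0.8,0,-0.01,0,0,1.6,0,-0.02,0,0,1.8,0,-0.02,0,0,1.8,0,-0.02,0,0.3,1.8,0,-0.02,0,0.3])

```text
t: 22.1
tcp_pos: [0.5642, -0.0144, 0.0757]
tool_rot: [0.717, 0.051, -0.693, 0.053]
force: [-0.2, 0.4, -0.9]
finger_gap: 0.705
```

```bash
python3 -c "
from h import *
go([.5593,-.0137,.0715])"
```

```text
t 22.1 tcp [ 0.5642 -0.0144  0.0757] q [-0.228  0.663  1.735  0.013  0.71   1.186] F [-0.18  0.4  -0.87] M [-0.002 -0.009 -0.039] gap 0.705
tool units [ 0.067 -0.024  0.081]
axes x,y,z [[0.034, 0.001, -0.999], [0.147, -0.989, 0.004], [-0.989, -0.147, -0.034]] yaw of y-axis -81.57
```

Call:
step_arm(increments=[0.03,-0.01,0.04,0,0.3,0.067,-0.024,0.08,0,0.3,0.067,-0.024,0.08,0,0.3,0.067,-0.024,0.08,0,0.3,0.067,-0.024,0.08,0,0.3])

```text
t: 22.72
tcp_pos: [0.5594, -0.0137, 0.0716]
tool_rot: [0.717, 0.051, -0.693, 0.053]
force: [0.3, -0.3, -0.7]
finger_gap: 0.699
```

Call:
step_arm(increments=[0,0,0,0,0.7,0,0,0,0,0.7,0,0,0,0,0.7,0,0,0,0,0.7,0,0,0,0,0.7])

```text
t: 23.35
tcp_pos: [0.5595, -0.0134, 0.0716]
tool_rot: [0.717, 0.051, -0.693, 0.052]
force: [0.1, 3.4, 1.9]
finger_gap: 0.461
```

Call:
step_arm(increments=[0,0,0,0,0.7,0,0,0,0,0.7,0,0,0,0,0.7,0,0,0,0,0.7,0,0,0,0,0.7])

```text
t: 23.98
tcp_pos: [0.5595, -0.0134, 0.0717]
tool_rot: [0.717, 0.051, -0.693, 0.052]
force: [-0.7, 2.6, 2.6]
finger_gap: 0.457
```

```bash
python3 -c "
from h import *
go([.5593,-.0137,.0715]); print(sense()['qd'].round(4))
i=snapshot('scene')[185:325,260:410];j=snapshot('top')[120:320,80:480]
cv2.imwrite('pics/e1.png',np.hstack([cv2.resize(i,(375,350),interpolation=cv2.INTER_CUBIC),cv2.resize(j,(425,350))]))"
```

```text
t 23.975 tcp [ 0.5595 -0.0134  0.0717] q [-0.229  0.666  1.749  0.014  0.693  1.184] F [-0.65  2.57  2.62] M [0.452 0.015 0.005] gap 0.457
tool units [0.002 0.004 0.004]
axes x,y,z [[0.035, 0.001, -0.999], [0.146, -0.989, 0.004], [-0.989, -0.146, -0.034]] yaw of y-axis -81.59
[0.0019 0.0003 0.0013 0.0017 0.0008 0.0007]
```

View pics/e1.png

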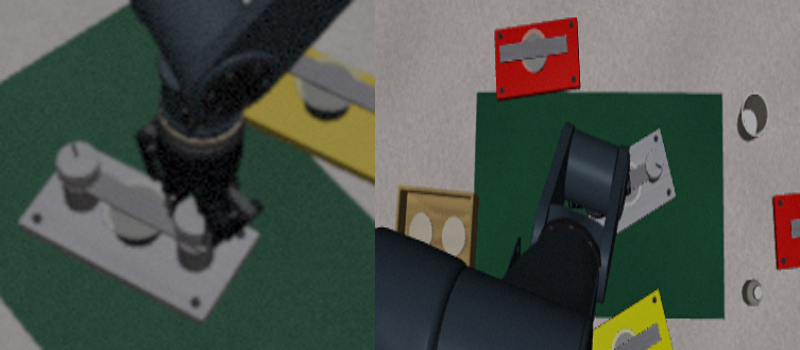

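The fingers hold the high knob (left panel (190,225)) with the arm at rest. The tight bolt's bar is unchanged, and the tray, cup and dropper are where they were. I'm handing in.

```bash
python3 -c "
from station import sign_off
print(sign_off())"
```

```text
the job is handed in; nothing more can be done
None
```

The high bolt is started and I handed the job in with its knob still gripped; sign-off gives no verdict.

- **Backward:** I turned the high bolt (the one toward +y) back about 1.6 rad, and the camera showed no drop. At about 2.36 rad back, opening the grip let it fall, ending 4–5 mm below its start height. That puts the drop between 1.6 and 2.2 rad back.
- **Forward:** I then turned it about 6.67 rad clockwise with one regrip. That is roughly 6.2 rad past the drop, about one turn, with an uncertainty of about 0.3 rad.
- **Last checks:**
  - With the gripper raised, the top of the knob measured about 0.0965 m and the bar on it agreed with the wrist rotation.
  - After the final regrip (30 N setting) the opening read 0.457, about 39 mm on the 40 mm knob, and the arm was still.
  - The tight bolt, tray, cup and dropper look unmoved in the pictures.
- **Disagreements:**
  - The bar on the knob gave about 2.22 rad for the backward turn, against 2.36 rad from the wrist.
  - Fast descents left the tool tilted by about 2° and a few mm off target, so I corrected the position before the later grips.
  - One mid-way picture was useless because a finger hid the knob.

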